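# Wind in the vessel-holder turnbuckle and lock it

### The arm

A 6-joint arm with a two-finger parallel gripper is mounted at the origin on the work surface. World frame = base frame: x ahead of the robot, y to its left, z up, the work surface at z = 0. Lengths are in m, angles in rad, forces in N, time in s.
With the tool pointing down it reaches from about 0.375 to 0.9 m from the base axis. Payload 3.1 kg.
Tool frame: the origin (TCP) lies midway between the tips of the shut fingers; the grasp point (between the pads) lies 19 mm behind it (manip.hold_point_z is the distance from the TCP to the grasp point, in m); x points along the fingers, y is the direction in which the jaws open and shut, and the axes are right-handed (so a half turn about x gives the same grasp; the last joint's range is limited). The gripper opens to 85 mm and grips with 20 to 120 N. Pads are 22 mm wide; open, the fingers measure 114 mm over their backs; the gripper's body (76 mm by 85 mm) begins 54 mm behind the grasp point. The pads swing forward as they close: fully open they stand 13 mm farther back than shut.
Start: joints at [1.163, 0.527, 1.433, -0, 1.181, -0.178], TCP at [0.142, 0.609, 0.193] pointing down, gripper open.
Joint ranges: [-3.08, 3.08], [-0.75, 2.2], [0.22, 2.44], [-1.43, 4.57], [0, 2.65], [-2.85, 2.85]. Speed limits (rad/s): [2.79, 2.79, 3.14, 3.14, 3.14, 3.14].

### API

Orientations are given as a unit quaternion [x, y, z, w].
In Python, from station import manip, snapshot gives the robot as it stands.
- The arm moves only by the tool play_rows, never from a script. Its argument "series" is a list of rows, each a list of 4 numbers: the shift along the tool's x, y, z in m, then the turn about the tool's x in degrees. In form: [[tx, ty, tz, spin], ...]. A call has 1 to 20 rows; each row is the pose to reach, as a shift and turn from the pose measured when the call began, along the tool's axes at that moment; what a row does not reach only later rows make up. A row lasts 1/10 s, in which the tool goes at most 50 mm and 8.59 degrees, less where a joint would pass 70% of its speed; a pose out of reach is approached as far as the arm can. A call with a gripper value outside its range is refused whole. "claw" is the opening in per cent of the stroke, from 0 (shut) to 100 (fully open), set as the call begins (left out, the last holds). The fingers move at their own pace and stop on an object; "force" is the grip in N (left out, the last holds). Time passes only in rows, so rows that repeat a pose let the fingers close. It gives the time, the measured TCP pose, the force and the opening at its end, in the units of the state.
- manip.sense(): the state, without advancing time (a new reading comes with each control period).
- snapshot(name): name is "scene" or "top"; returns a dict with "image" (480x640x3 uint8, blue, green, red), "depth" (480x640 float32, m along the optical axis (not along the pixel's ray), 0 where there is no reading), "fov_y" (degrees; the focal length in pixels is half the picture's height over the tangent of half this angle, whatever the lens; pixels are square), "cx", "cy" (the principal point, pixels), "R" (3x3) and "t" (3): a world point X has camera coordinates R X + t. Camera axes: x right, y down, z forward; pixel columns grow to the right and rows downward; lengths in m; the calibration is good to about 2 mm. A picture is of the moment at which its call begins.
- manip.sign_off(): hands the job in, once; it reports no verdict.
The state is a dict: "t": time; "q": joint angles; "qd": joint speeds; "tau": joint torques, N m; "tcp_pos": TCP position; "tool_rot": TCP orientation; "force": force on the tool from outside, world axes, zero at the start; "ft_torque": the same for the moment, N m; "finger_gap": opening from 0.0 (shut) to 1.0 (fully open).
Only numpy, scipy, OpenCV 4.12 (cv2) and the standard library are available. Lean on these libraries where they do the work, as an engineer would, in place of code of your own. Each camera call takes 0.05 s, during which the arm holds its last target.

### The job

Wind the turnbuckle of the vessel holder by its ball-ended arms so that both jaws draw in and hold the glass jar firmly between their pads: go by the feel of the turning effort, firm but not so tight that the glass could crack, and do not shove the arms hard. Then throw the cam lever fully over, away from the robot, to lock the setting, and leave it. Do not touch the jar, and do not disturb the glassware standing around.

Things in the scene. Friction and masses are not known exactly. Their poses are not given: they have to be found in the camera images.
- rig: Grey base plate of the vessel holder, 230 x 365 x 12 mm, fixed to the bench, with two steel guide rails along its y. Origin on the bench top, under the middle of the holder. Its x axis points away from the robot (yaw up to 0.3), y to the left, z up. All 'holder' coordinates below are in this frame.
- turnbuckle: The turnbuckle: open steel frame 124 mm long, level along the holder's y, with four ball-ended arms at right angles in its middle, like a capstan. Origin on its axis amid the arms, at holder x -45, y 0, z 110 mm. The arms lie along its own +x, -x, +z, -z, all alike: rods of 9 mm diameter, black balls of 20 mm diameter centred 60 mm from the axis. Its y is the turning axis.
- spoke_ball (a point): Centre of the ball on the turnbuckle's own +z arm; balls and rods are smooth and slip under a finger. Turning so that the uppermost ball goes away from the robot (holder +x, positive about y) draws both jaws in, each 4 mm per radian; 1 to 5 rad is needed in all: one to four strokes on successive arms.
- hub (a point): Middle of the turnbuckle. Turning effort about it, felt while it turns (at rest friction hides it): steady 0.30 N m (5 N at a ball) while the pads run free; once both bear on the jar it rises by about 0.5 N m per radian. The grip is right at 0.5 to 0.75 N m; above 0.85 N m (70 N grip) the glass may crack; over 25 N on the arms is too hard. Let go, it eases back to a 38 N grip at most and stays.
- jaw_left: Left jaw: aluminium carriage on the rails, 28 mm thick along y, origin at bench height, about 120 mm left of the holder's middle, sliding along the holder's y. Its 26 mm post, 127 mm high, holds the threaded rod; over holder x 65 mm a screw with a sprung 32 mm rubber pad at 50 mm height points at the jar. The screw's setting differs by 16 mm from job to job and is not measured.
- jaw_right: Right jaw, mirror image of the left one; its pad screw's setting differs by 3 mm. The pad that arrives first slides the jar along to the other.
- jar: Amber glass jar with a white cap, 66 mm diameter, 105 mm tall, upright on the base between the two pads, near holder x 65, y 0 mm; origin at the centre of its underside.
- cam_lever (a joint): Cam lever that locks the carriages, at the left end of the base. Angle in rad: 0 = leaning 0.6 rad from vertical towards the robot (unlocked), 1.2 = end stop, leaning 0.6 rad away from the robot (locked). It swings in the holder's x-z plane, needs about 3 N at its ball and stays where it is left.
- lever_pivot (a point): Hinge point of the cam lever, at holder x -20, y 172, z 50 mm.
- lever_ball (a point): Centre of the lever's black ball (20 mm diameter), 85 mm from the pivot; rod 10 mm diameter.
- beaker: Empty glass beaker, 72 mm diameter, 90 mm tall; bystander. Origin at the centre of its underside.
- vial: Small amber bottle, 40 mm diameter, 70 mm tall; bystander. Origin at the centre of its underside.
- dish: Flat steel dish, 90 mm diameter, 20 mm tall; bystander. Origin at the centre of its underside.
Not all that is in view belongs to the job. What is shaped like the jar but purple or turquoise is not meant.

How it is judged:
By the outcome, as a careful person would: the job done as asked, in the order asked, and still so for the second after the job is handed in, with the robot touching nothing.
It also fails if it takes over 72 s, if anything falls off the work surface, if the arm or the gripper's body presses on something with over 40 N, if the wrist force passes 120 N, or if a joint passes its speed limit or range.

## Working session

There is one attempt and no reset: what is moved stays moved. The work goes in short steps, Python scripts to look and compute and a tool call to move; the robot and the scene stay as the last step left them, time stands still between calls to the robot, and variables do not carry over. Pictures are saved under pics/ and viewed, and the job is handed in when it is done.

Besides the shell and the picture viewer there is one more tool, called after "Request:" as name(argument=value, ...) on one line, values as JSON. play_rows: Moves the arm, as the interface text tells. Its arguments: {"type":"object","properties":{"series":{"type":"array","items":{"type":"array","items":{"type":"number"}}},"claw":{"type":"number"},"force":{"type":"number"}},"required":["series"]}

```bash
ls; mkdir -p pics
python3 - <<'E'
from station import manip, snapshot
import cv2
print(manip.sense())
import numpy as np
for n in("scene","top"):
    s=snapshot(n); cv2.imwrite(f"pics/{n}0.png",s["image"]); np.savez(f"{n}0.npz",**s)
    print(n,s["fov_y"],s["cx"],s["cy"],s["R"],s["t"])
E
```

```text
pics
{'t': 0.0, 'q': array([ 1.16351387e+00,  5.28470716e-01,  1.43393272e+00,  2.08134199e-05,
        1.18139103e+00, -1.78482811e-01]), 'qd': array([-0.00124518, -0.00018117,  0.00044722, -0.00167562, -0.00014774,
        0.00038045]), 'tau': array([-8.33031736e-04, -4.42351842e+01, -1.78026026e+01, -1.99175943e-04,
        8.52633908e-03, -8.72034125e-07]), 'tcp_pos': array([0.14138331, 0.60796578, 0.19242125]), 'tool_rot': array([ 0.07997595,  0.70271528, -0.08146264,  0.70225275]), 'force': array([-0.25084846, -0.57041199,  0.27058459]), 'ft_torque': array([-0.01677068, -0.02249732,  0.00021283]), 'finger_gap': 0.9978214193836392}
scene 48.62353078989839 315.7996249004285 241.98725737337404 [[-0.35378489  0.93517922  0.01661569]
 [ 0.75014338  0.2943059  -0.59217307]
 [-0.55867805 -0.19703773 -0.80563948]] [ 0.2063325  -0.37586531  1.56339716]
top 48.51604532923039 310.381930980344 240.4257817222242 [[ 0.0046383  -0.99998009  0.00427941]
 [-0.98258946 -0.0053524  -0.18571294]
 [ 0.18573215 -0.00334351 -0.98259472]] [-0.02888372  0.63314392  1.04098179]
```

View pics/scene0.png

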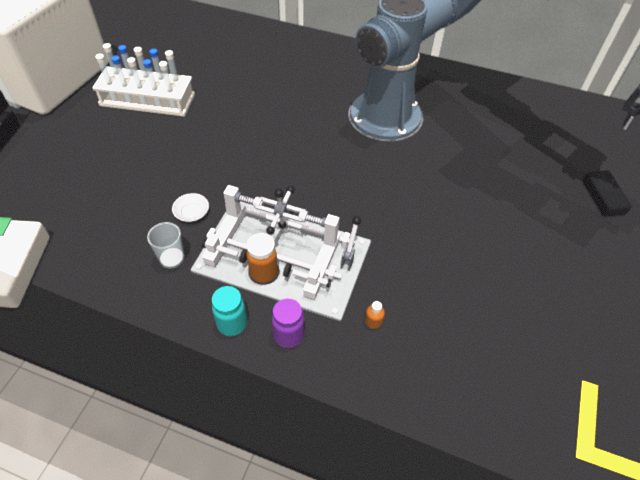

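View pics/top0.png

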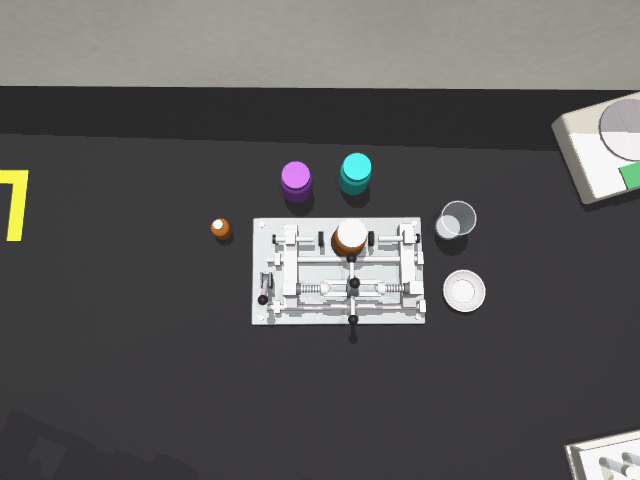

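The jar is the amber one at top (351,237), not the purple one at (296,182), the turquoise one at (356,173) or the amber vial at (221,228). The arm balls are at top (351,258), (354,283) and (353,320). The lever ball is at (263,300). Next I'll take a close crop and measure.

```bash
cat > h.py <<'E'
import numpy as np, cv2
def cam(s):
    f=240/np.tan(np.radians(float(s["fov_y"])/2)); return f,float(s["cx"]),float(s["cy"]),s["R"],s["t"]
def plane(s,u,v,z):
    f,cx,cy,R,t=cam(s); d=R.T@np.array([(u-cx)/f,(v-cy)/f,1]); o=-R.T@t
    return o+d*(z-o[2])/d[2]
def tri(s1,p1,s2,p2):
    A=[];b=[]
    for s,(u,v) in((s1,p1),(s2,p2)):
        f,cx,cy,R,t=cam(s); d=R.T@np.array([(u-cx)/f,(v-cy)/f,1]); d/=np.linalg.norm(d); P=np.eye(3)-np.outer(d,d); A.append(P); b.append(P@(-R.T@t))
    A=np.vstack(A);b=np.hstack(b); x=np.linalg.lstsq(A,b,rcond=None)[0]; return x,np.linalg.norm(A@x-b)
def proj(s,X):
    f,cx,cy,R,t=cam(s); c=R@np.array(X)+t; return np.array([f*c[0]/c[2]+cx,f*c[1]/c[2]+cy])
E
python3 - <<'E'
from h import *
a=np.load("scene0.npz");b=np.load("top0.npz")
for s,n,(x0,y0,x1,y1) in((a,"cs",(185,170,385,330)),(b,"ct",(240,205,440,335))):
    cv2.imwrite(f"pics/{n}.png",cv2.resize(s["image"][y0:y1,x0:x1],None,fx=4,fy=4,interpolation=cv2.INTER_CUBIC))
im=b["image"]
m=((im.min(2)>120)).astype(np.uint8)[205:335,240:440]
m=cv2.morphologyEx(m,cv2.MORPH_CLOSE,np.ones((9,9)))
c=max(cv2.findContours(m,0,2)[0],key=cv2.contourArea)
r=cv2.minAreaRect(c); P=cv2.boxPoints(r)+[240,205]; print(P)
W=np.array([plane(b,*p,0.012) for p in P]); print(W.round(4)); print(W.mean(0),[np.linalg.norm(W[i]-W[i-1]) for i in range(4)], np.degrees([np.arctan2(*(W[i]-W[i-1])[:2]) for i in range(4)]))
E
```

```text
[[251.28979588 217.88992691]
 [424.43730164 216.72002029]
 [425.1552887  322.98544312]
 [252.00778198 324.15534973]]
[[ 0.6914  0.1028  0.012 ]
 [ 0.6961 -0.2739  0.012 ]
 [ 0.4673 -0.2674  0.012 ]
 [ 0.4632  0.0955  0.012 ]]
[ 0.57950337 -0.08574174  0.012     ] [np.float64(0.2282967692608335), np.float64(0.37670931042703), np.float64(0.22885459855835832), np.float64(0.3629050147935814)] [ 88.17735536 179.27966905 -88.36314016  -0.65616324]
```

View pics/ct.png

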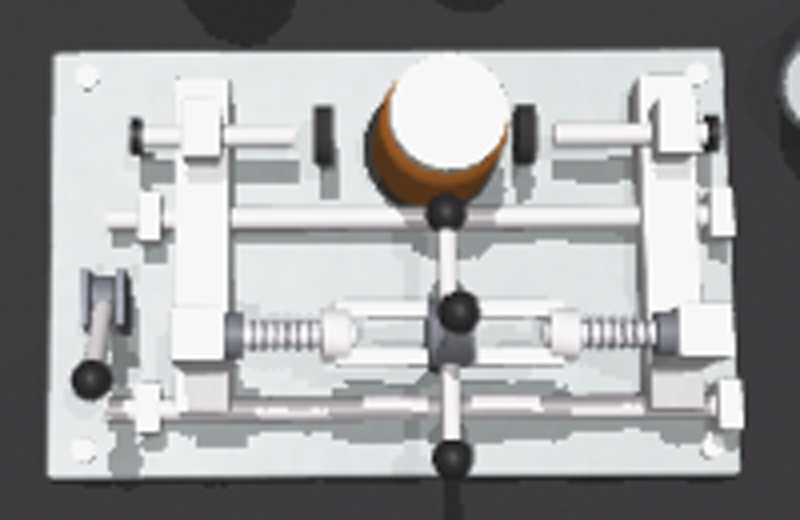

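View pics/cs.png

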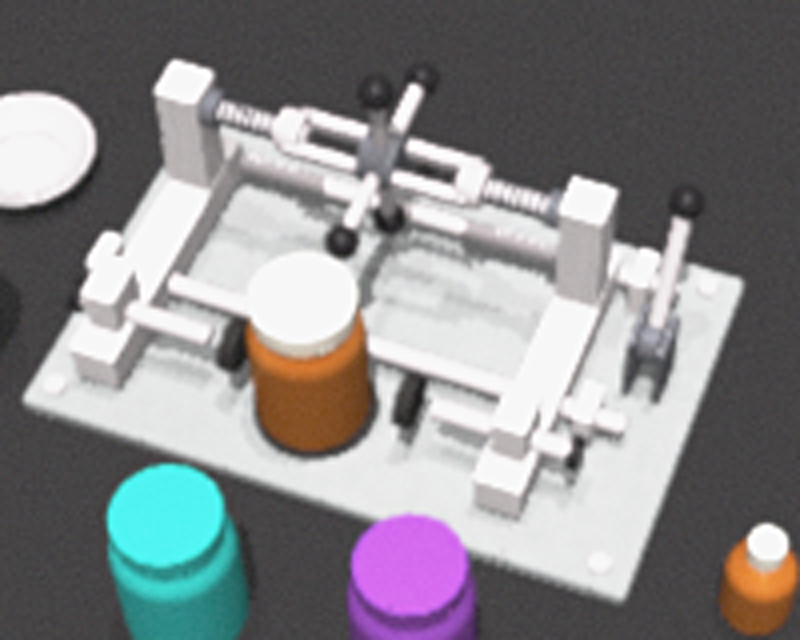

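Run:
```python
from h import *
a=np.load("scene0.npz");b=np.load("top0.npz")
T=lambda p:(p[0]/4+240-.4,p[1]/4+205-.4); S=lambda p:(p[0]/4+185-.4,p[1]/4+170-.4)
for n,pt,ps in(("+x",(446,214),(342,241)),("top",(459,312),(375,91)),("-x",(453,460),(423,78)),("lev",(91,380),(686,201))):
    x,e=tri(b,T(pt),a,S(ps)); print(n,x.round(4),round(e,4))
C=[plane(b,*T(p),.012) for p in((54,52),(722,50),(740,473),(48,477))]
C2=[plane(a,*S(p),.012) for p in((620,600),(24,402),(742,280))]
print(np.round(C,4),np.mean(C,0)); print(np.round(C2,4))
for p in((88,77),(698,74),(84,450),(712,447)): print("scr",plane(b,*T(p),.014).round(4))
```

```text
+x [ 0.5899 -0.1064  0.1048] 0.0008
top [ 0.5346 -0.1069  0.1704] 0.0014
-x [ 0.4697 -0.1076  0.1136] 0.0005
lev [0.5065 0.0647 0.1213] 0.0013
[[ 0.692   0.0989  0.012 ]
 [ 0.6952 -0.2644  0.012 ]
 [ 0.4676 -0.2662  0.012 ]
 [ 0.4638  0.0964  0.012 ]] [ 0.57967065 -0.08384468  0.012     ]
[[ 0.6956  0.0972  0.012 ]
 [ 0.6992 -0.2625  0.012 ]
 [ 0.4657  0.0947  0.012 ]]
scr [0.6778 0.0799 0.014 ]
scr [ 0.6813 -0.2505  0.014 ]
scr [0.4778 0.0777 0.014 ]
scr [ 0.481  -0.2516  0.014 ]
```

```bash
cat >> h.py <<'E'
from scipy.spatial.transform import Rotation as Ro
def state(pr=True):
    from station import manip
    s=manip.sense(); R=Ro.from_quat(s["tool_rot"]).as_matrix()
    if pr: print("t",round(s["t"],2),"tcp",s["tcp_pos"].round(4),"F",s["force"].round(2),"gap",round(s["finger_gap"],3)); print(R.round(3))
    return s,R
def rows(targets): # world targets -> tool shifts
    s,R=state()
    for p in targets: print(p,(R.T@(np.array(p)-s["tcp_pos"])).round(4))
E
python3 - <<'E'
from h import *
rows([(.25,.52,.3),(.42,.3,.3),(.48,-.107,.3),(.48,-.107,.22)])
E
```

```text
t 0.1 tcp [0.1414 0.6081 0.1925] F [-0.47 -0.12 -0.12] gap 1.001
[[-0.001  0.227  0.974]
 [-0.002  0.974 -0.227]
 [-1.    -0.002 -0.   ]]
(0.25, 0.52, 0.3) [-0.1074 -0.0613  0.1257]
(0.42, 0.3, 0.3) [-0.1071 -0.237   0.3411]
(0.48, -0.107, 0.3) [-0.1064 -0.6198  0.4919]
(0.48, -0.107, 0.22) [-0.0264 -0.6197  0.4919]
```

Request:
play_rows(series=[[-0.107,-0.03,0.06,0],[-0.107,-0.061,0.126,-4],[-0.107,-0.061,0.126,-8],[-0.107,-0.061,0.126,-13.7],[-0.107,-0.237,0.341,-13.7],[-0.107,-0.237,0.341,-13.7],[-0.107,-0.237,0.341,-13.7],[-0.107,-0.237,0.341,-13.7],[-0.107,-0.237,0.341,-13.7],[-0.107,-0.237,0.341,-13.7],[-0.107,-0.62,0.492,-13.7],[-0.107,-0.62,0.492,-13.7],[-0.107,-0.62,0.492,-13.7],[-0.107,-0.62,0.492,-13.7],[-0.107,-0.62,0.492,-13.7],[-0.107,-0.62,0.492,-13.7],[-0.107,-0.62,0.492,-13.7],[-0.107,-0.62,0.492,-13.7],[-0.107,-0.62,0.492,-13.7],[-0.107,-0.62,0.492,-13.7]], claw=0)

```text
t: 2.1
tcp_pos: [0.48, -0.1088, 0.3]
tool_rot: [-0.003, 0.708, 0.002, 0.706]
force: [-0.2, 0.6, -0.8]
finger_gap: -0.003
```

Run:
```python
from h import *
rows([(.495,-.107,.22),(.495,-.107,.160)])
```

```text
t 2.1 tcp [ 0.48   -0.1088  0.3   ] F [-0.25  0.6  -0.76] gap -0.003
[[-0.002 -0.006  1.   ]
 [-0.001  1.     0.006]
 [-1.    -0.001 -0.002]]
(0.495, -0.107, 0.22) [0.0799 0.0018 0.0152]
(0.495, -0.107, 0.16) [0.1399 0.0019 0.0153]
```

Request:
play_rows(series=[[0.04,0.002,0.012,0],[0.08,0.002,0.015,0],[0.11,0.002,0.015,0],[0.14,0.002,0.015,0],[0.14,0.002,0.015,0],[0.14,0.002,0.015,0]])

```text
t: 2.7
tcp_pos: [0.4945, -0.1052, 0.1602]
tool_rot: [-0.003, 0.708, 0.003, 0.706]
force: [1.4, -0.2, 0.8]
finger_gap: -0.002
```

Run:
```python
from h import *
from station import snapshot
state()
s=snapshot("scene"); cv2.imwrite("pics/s1.png",cv2.resize(s["image"][120:330,185:385],None,fx=3.5,fy=2.8)[:600])
cv2.imwrite("pics/s1.png",cv2.resize(s["image"][130:290,200:360],None,fx=3.5,fy=3.5))
```

```text
t 2.7 tcp [ 0.4945 -0.1052  0.1602] F [ 1.38 -0.2   0.81] gap -0.002
[[-0.003 -0.008  1.   ]
 [-0.     1.     0.008]
 [-1.    -0.    -0.003]]
```

View pics/s1.png

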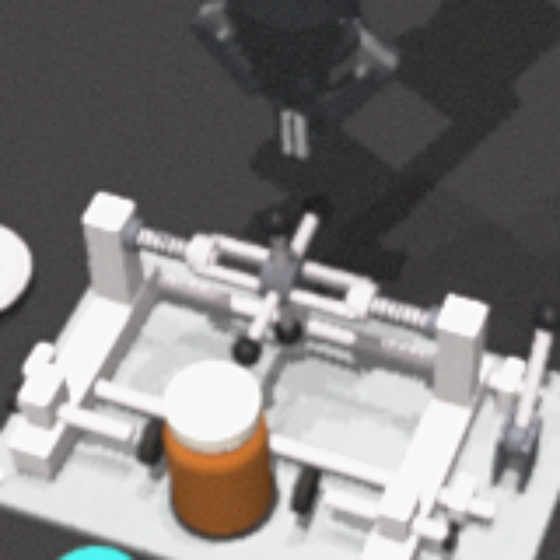

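Run:
```python
from h import *
a=np.load("scene0.npz")
for X in((.4945,-.1052,.1602),(.5346,-.107,.170),(.47,-.107,.114)): print((proj(a,X)-[200,130])*3.5)
```

```text
[303.82267132 185.72215   ]
[275.75617274 218.78170013]
[317.44904921 207.09029431]
```

Request:
play_rows(series=[[0,-0.001,0.005,0],[0,-0.001,0.01,0],[0,-0.001,0.015,0],[0,-0.001,0.018,0],[0,-0.001,0.021,0],[0,-0.001,0.024,0]])

```text
t: 3.35
tcp_pos: [0.5196, -0.1068, 0.1611]
tool_rot: [-0.003, 0.707, 0.002, 0.707]
force: [0.1, -0.7, -0.5]
finger_gap: -0.004
```

Run:
```python
from h import *
state()
```

```text
t 3.35 tcp [ 0.5196 -0.1068  0.1611] F [ 0.08 -0.7  -0.52] gap -0.004
[[-0.    -0.008  1.   ]
 [-0.001  1.     0.008]
 [-1.    -0.001 -0.   ]]
```

Request:
play_rows(series=[[0,0,0.003,0],[0,0,0.006,0],[0,0,0.009,0],[0,0,0.012,0]])

```text
t: 3.75
tcp_pos: [0.5318, -0.1067, 0.161]
tool_rot: [-0.003, 0.707, 0.002, 0.707]
force: [0.6, -0.6, -1.2]
finger_gap: -0.002
```

Run:
```python
from h import *
from station import snapshot
s=snapshot("scene"); cv2.imwrite("pics/s2.png",cv2.resize(s["image"][130:290,200:360],None,fx=3.5,fy=3.5))
state()
```

```text
t 3.8 tcp [ 0.5325 -0.1069  0.1611] F [-0.32 -0.42  0.06] gap -0.003
[[ 0.    -0.008  1.   ]
 [-0.002  1.     0.008]
 [-1.    -0.002  0.   ]]
```

View pics/s2.png

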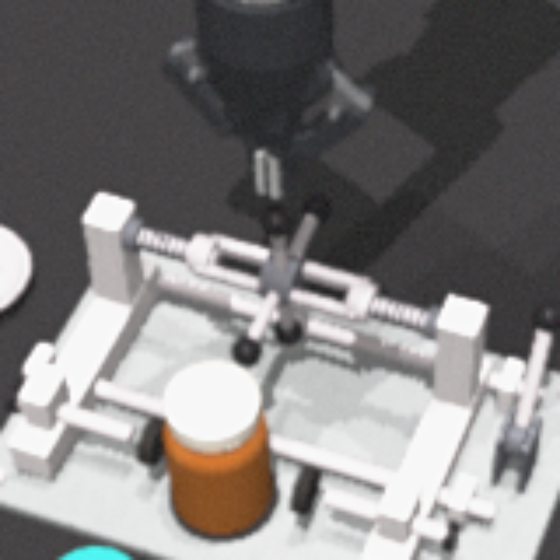

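Run:
```python
from h import *
from station import snapshot
s=snapshot("top"); cv2.imwrite("pics/t2.png",cv2.resize(s["image"][205:335,290:420],None,fx=4.5,fy=4.5))
a=np.load("scene0.npz")
X=(.5325,-.1069,.161)
print((proj(a,X)-[200,130])*3.5, (proj(s,X)-[290,205])*4.5)
```

```text
[277.80063095 226.11861767] [289.81626255 356.08442758]
```

View pics/t2.png

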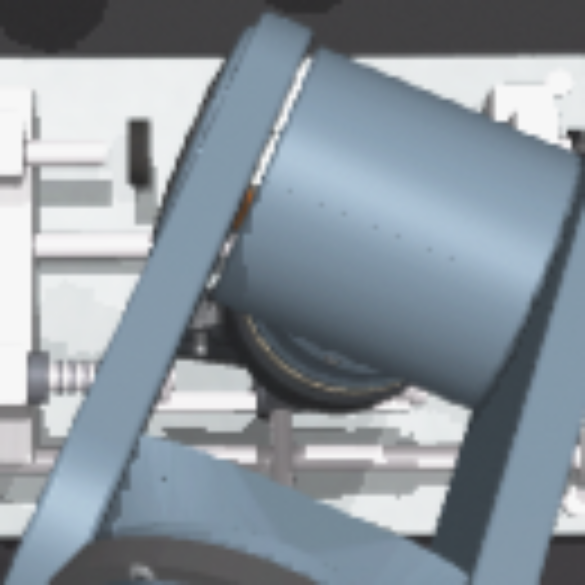

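Run:
```python
from h import *
from station import snapshot
s=snapshot("scene"); im=s["image"][160:210,255:305].astype(float)
cv2.imwrite("pics/s3.png",cv2.resize(np.clip(im*4,0,255).astype(np.uint8),None,fx=12,fy=12,interpolation=cv2.INTER_CUBIC))
d=s["depth"][150:200,262:300]; 
f,cx,cy,R,t=cam(s)
for v in range(178,200,2): 
    print(v,[ "%.3f,%.3f"%tuple((R.T@(np.array([(u-cx)/f,(v-cy)/f,1])*s["depth"][v,u]-t))[[0,2]]) for u in range(268,292,2)])
```

```text
178 ['0.360,-0.002', '0.360,0.001', '0.537,0.213', '0.544,0.223', '0.542,0.223', '0.543,0.226', '0.541,0.225', '0.541,0.227', '0.529,0.215', '0.345,0.001', '0.343,0.001', '0.340,0.000']
180 ['0.367,-0.001', '0.369,0.003', '0.540,0.211', '1.228,1.034', '0.544,0.219', '0.542,0.219', '0.539,0.217', '0.540,0.220', '0.353,0.000', '0.351,0.001', '0.348,-0.001', '0.347,0.001']
182 ['0.376,0.002', '0.375,0.002', '0.372,0.001', '0.545,0.212', '0.542,0.211', '0.544,0.214', '0.540,0.212', '0.541,0.215', '0.360,0.002', '0.358,0.001', '0.354,-0.002', '0.354,0.001']
184 ['0.382,0.002', '0.379,0.000', '0.376,-0.002', '0.544,0.204', '0.543,0.205', '0.543,0.207', '0.538,0.203', '0.368,0.000', '0.367,0.001', '0.367,0.004', '0.364,0.003', '0.358,-0.002']
186 ['0.387,-0.001', '0.385,-0.000', '0.383,-0.001', '0.381,-0.000', '0.379,-0.001', '0.377,-0.001', '0.376,-0.000', '0.373,-0.002', '0.373,0.001', '0.371,0.001', '0.474,0.126', '0.470,0.124']
188 ['0.397,0.004', '0.393,0.001', '0.390,-0.000', '0.390,0.002', '0.384,-0.003', '0.530,0.178', '0.380,-0.003', '0.382,0.001', '0.380,0.002', '0.476,0.120', '0.
[... 262 characters left out ...]
 '0.542,0.176', '0.541,0.177', '0.541,0.179', '0.540,0.179', '0.534,0.175', '0.395,0.005', '0.390,0.001', '0.482,0.117', '0.478,0.113']
194 ['0.412,-0.001', '0.410,-0.002', '0.412,0.004', '0.543,0.171', '0.543,0.172', '0.542,0.174', '0.541,0.174', '0.534,0.168', '0.398,0.000', '0.491,0.118', '0.489,0.118', '0.392,-0.001']
196 ['0.419,-0.001', '0.415,-0.002', '0.415,-0.001', '0.412,-0.002', '0.547,0.172', '1.228,1.034', '0.543,0.170', '0.406,-0.000', '0.404,-0.001', '0.494,0.114', '0.491,0.114', '0.399,0.001']
198 ['0.427,0.001', '0.425,0.001', '0.419,-0.003', '0.420,0.000', '0.418,0.000', '0.539,0.156', '0.536,0.155', '0.414,0.002', '0.501,0.115', '0.501,0.116', '0.410,0.004', '0.407,0.003']
```

View pics/s3.png

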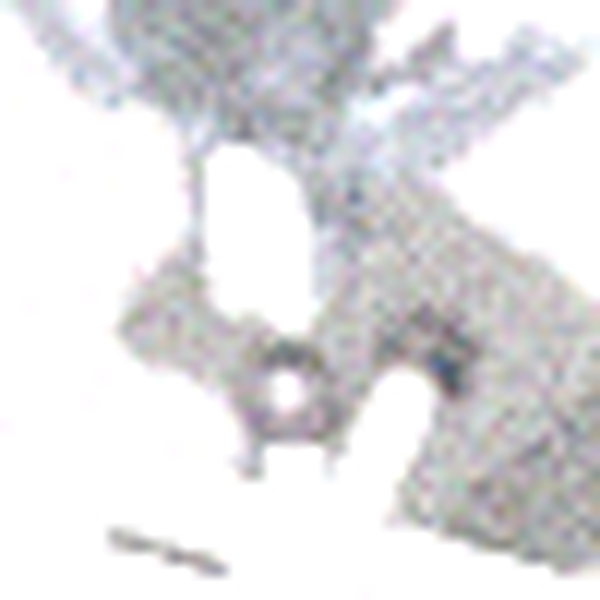

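Run:
```python
from h import *
from station import snapshot
s=snapshot("scene"); state()
f,cx,cy,R,t=cam(s)
for v in range(140,200,2): 
    print(v,[ "%.3f,%.3f,%.3f"%tuple((R.T@(np.array([(u-cx)/f,(v-cy)/f,1])*s["depth"][v,u]-t))) for u in range(250,302,6)])
```

```text
t 3.95 tcp [ 0.5316 -0.1067  0.161 ] F [-0.05 -0.37  0.54] gap 0.004
[[-0.001 -0.008  1.   ]
 [-0.001  1.     0.008]
 [-1.    -0.001 -0.001]]
140 ['0.247,-0.325,-0.001', '0.542,-0.146,0.315', '0.569,-0.119,0.347', '0.570,-0.105,0.353', '0.567,-0.095,0.354', '0.561,-0.085,0.352', '0.554,-0.076,0.350', '0.540,-0.070,0.339', '0.198,-0.199,0.001']
142 ['0.530,-0.167,0.292', '0.545,-0.145,0.313', '0.568,-0.119,0.342', '0.571,-0.106,0.348', '0.569,-0.094,0.351', '0.562,-0.085,0.348', '0.553,-0.077,0.343', '0.536,-0.072,0.330', '0.208,-0.195,0.004']
144 ['0.538,-0.162,0.295', '0.543,-0.146,0.306', '0.568,-0.120,0.337', '0.570,-0.106,0.343', '0.569,-0.095,0.346', '0.563,-0.085,0.344', '0.552,-0.078,0.337', '0.538,-0.072,0.327', '0.210,-0.195,-0.003']
146 ['0.540,-0.162,0.291', '0.538,-0.149,0.294', '0.570,-0.119,0.333', '0.570,-0.106,0.338', '0.569,-0.094,0.341', '0.563,-0.085,0.339', '0.554,-0.077,0.334', '0.539,-0.071,0.323', '0.222,-0.190,0.002']
148 ['0.542,-0.161,0.289', '0.537,-0.150,0.288', '0.545,-0.133,0.301', '0.571,-0.106,0.333', '0.568,-0.096,0.334', '0.563,-0.086,0.333', '0.544,
[... 4483 characters left out ...]
38,-0.102,0.177', '0.390,-0.156,0.001', '0.476,-0.101,0.113', '0.379,-0.127,0.001']
194 ['0.432,-0.238,0.003', '0.423,-0.226,-0.001', '0.419,-0.211,0.000', '0.413,-0.196,0.001', '0.542,-0.115,0.170', '0.542,-0.101,0.176', '0.489,-0.111,0.116', '0.393,-0.137,0.004', '0.383,-0.125,-0.002']
196 ['0.436,-0.237,-0.000', '0.522,-0.171,0.119', '0.426,-0.207,0.001', '0.415,-0.196,-0.006', '0.413,-0.180,-0.001', '0.543,-0.100,0.170', '0.497,-0.107,0.119', '0.398,-0.136,0.001', '0.390,-0.122,-0.001']
198 ['0.533,-0.181,0.119', '0.532,-0.166,0.124', '0.519,-0.157,0.114', '0.427,-0.190,0.001', '0.423,-0.175,0.004', '0.538,-0.103,0.157', '0.501,-0.106,0.116', '0.400,-0.135,-0.004', '0.397,-0.119,-0.000']
```

The depth view shows the shut finger tips end at z≈0.200 while TCP z reads 0.161. The real tip is therefore about 39 mm above the reported TCP (x and y agree), which is why I felt no contact with the ball. I'll back off, go down 40 mm behind the ball, and check again.

Request:
play_rows(series=[[0,0,-0.02,0],[0,0,-0.037,0],[0.01,0,-0.037,0],[0.025,0,-0.037,0],[0.04,0,-0.037,0],[0.04,0,-0.037,0]])

```text
t: 4.55
tcp_pos: [0.4937, -0.1066, 0.1191]
tool_rot: [-0.003, 0.709, 0.003, 0.706]
force: [-0.0, -0.4, -0.4]
finger_gap: 0.0
```

```bash
cat >> h.py <<'E'
def tip(name):
    from station import snapshot
    s=snapshot("scene"); st,R0=state()
    f,cx,cy,R,t=cam(s); d=s["depth"]; v,u=np.mgrid[0:480,0:640]
    P=np.stack([(u-cx)/f*d,(v-cy)/f*d,d],-1)-t; P=P@R
    x,y,z=st["tcp_pos"]; m=(abs(P[...,0]-x)<.016)&(abs(P[...,1]-y)<.018)&(P[...,2]>z-.01)&(P[...,2]<z+.1)
    q=P[m]; print("n",len(q),"zlow",np.sort(q[:,2])[:8].round(3),"xmed",np.median(q[:,0]).round(4),"y",q[:,1].min().round(3),q[:,1].max().round(3))
    c=proj(s,st["tcp_pos"]).astype(int); x0=max(c[0]-60,0);y0=max(c[1]-80,0)
    cv2.imwrite(f"pics/{name}.png",cv2.resize(np.clip(s["image"][y0:y0+140,x0:x0+140].astype(float)*1.8,0,255).astype(np.uint8),None,fx=4,fy=4,interpolation=cv2.INTER_CUBIC))
    return s
E
python3 -c "
from h import *
tip('s4')"
```

```text
t 4.6 tcp [ 0.4944 -0.1068  0.12  ] F [-0.29 -0.73  0.12] gap -0.003
[[-0.003 -0.008  1.   ]
 [-0.     1.     0.008]
 [-1.    -0.    -0.003]]
n 301 zlow [0.112 0.112 0.113 0.113 0.114 0.114 0.114 0.115] xmed 0.5039 y -0.123 -0.089
```

View pics/s4.png

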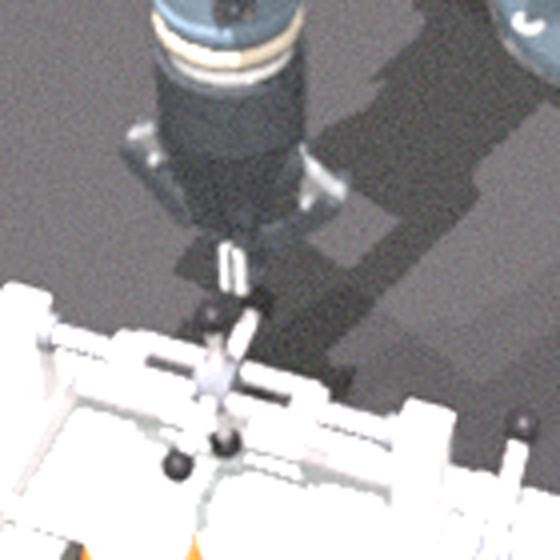

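Request:
play_rows(series=[[0,0,0.008,0],[0,0,0.014,0],[0,0,0.018,0],[0.001,0,0.021,0],[0.001,0,0.024,0],[0.002,0,0.0275,0],[0.003,0,0.0305,0],[0.0035,0,0.0335,0],[0.0045,0,0.036,0],[0.006,0,0.039,0]])

```text
t: 5.6
tcp_pos: [0.5309, -0.1058, 0.1136]
tool_rot: [-0.003, 0.71, 0.003, 0.704]
force: [-6.4, 0.8, 2.0]
finger_gap: -0.004
```

```bash
python3 -c "
from h import *
tip('s5')"
```

```text
t 5.65 tcp [ 0.5314 -0.1058  0.1134] F [-4.8   0.98  0.41] gap 0.0
[[-0.007 -0.008  1.   ]
 [ 0.001  1.     0.008]
 [-1.     0.001 -0.007]]
n 396 zlow [0.103 0.104 0.104 0.105 0.105 0.105 0.105 0.105] xmed 0.5413 y -0.124 -0.088
```

View pics/s5.png

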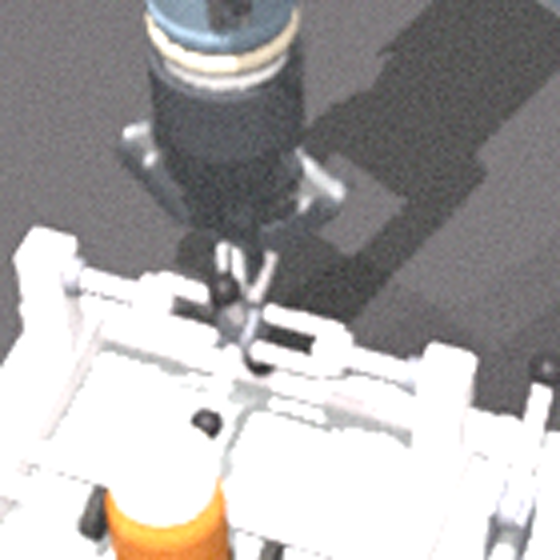

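Request:
play_rows(series=[[0,0,0.004,0],[0.002,0,0.0074,0],[0.0035,0,0.01,0],[0.005,0,0.0125,0],[0.0065,0,0.015,0],[0.0085,0,0.0173,0],[0.0105,0,0.0195,0],[0.0125,0,0.0216,0],[0.015,0,0.0237,0]])

```text
t: 6.55
tcp_pos: [0.5538, -0.1053, 0.0987]
tool_rot: [-0.003, 0.711, 0.004, 0.704]
force: [-4.8, -1.0, 5.8]
finger_gap: 0.003
```

```bash
python3 -c "
from h import *
tip('s6')"
```

```text
t 6.6 tcp [ 0.5542 -0.1053  0.0984] F [-3.89  0.39  4.5 ] gap -0.001
[[-0.009 -0.009  1.   ]
 [ 0.001  1.     0.009]
 [-1.     0.002 -0.009]]
n 309 zlow [0.089 0.089 0.089 0.09  0.09  0.091 0.091 0.092] xmed 0.5628 y -0.121 -0.088
```

View pics/s6.png

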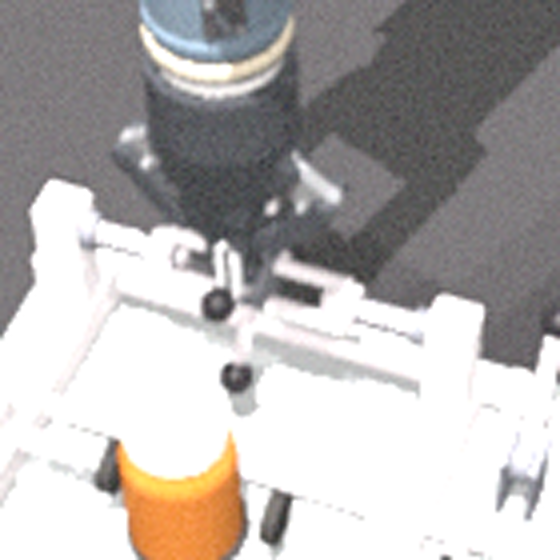

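Request:
play_rows(series=[[-0.02,0,-0.002,0],[-0.05,0,-0.004,0],[-0.068,0,-0.02,0],[-0.068,0,-0.06,0],[-0.068,-0.001,-0.09,0],[-0.068,-0.001,-0.102,0],[-0.045,-0.001,-0.102,0],[-0.02,-0.001,-0.102,0],[-0.005,-0.001,-0.102,0],[-0.005,-0.001,-0.102,0]])

```text
t: 7.6
tcp_pos: [0.4524, -0.107, 0.1029]
tool_rot: [-0.002, 0.711, 0.004, 0.703]
force: [-0.4, -0.7, -0.5]
finger_gap: -0.003
```

```bash
python3 -c "
from h import *
tip('s7')"
```

```text
t 7.65 tcp [ 0.453  -0.1073  0.1038] F [ 0.1  -0.15  1.07] gap 0.001
[[-0.009 -0.008  1.   ]
 [ 0.002  1.     0.008]
 [-1.     0.002 -0.009]]
n 238 zlow [0.141 0.142 0.143 0.144 0.145 0.146 0.147 0.147] xmed 0.4635 y -0.123 -0.089
```

View pics/s7.png

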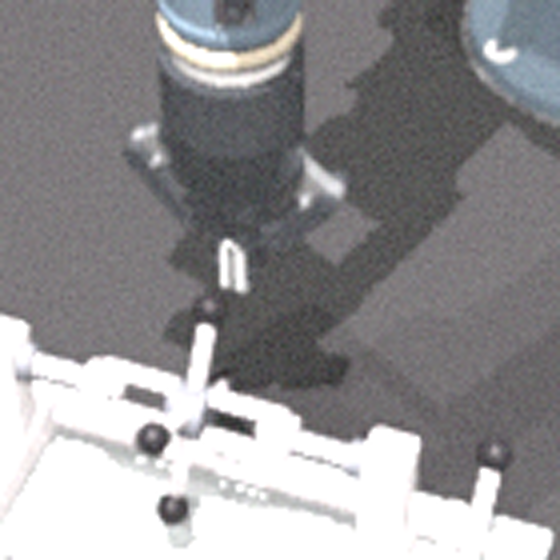

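Request:
play_rows(series=[[0,0,0.008,0],[0,0,0.014,0],[-0.001,0,0.018,0],[-0.003,0,0.0205,0],[-0.005,0,0.023,0],[-0.0065,0,0.0255,0],[-0.008,0,0.028,0],[-0.0105,0,0.0335,0],[-0.0125,0,0.039,0],[-0.014,0,0.045,0],[-0.015,0,0.051,0]])

```text
t: 8.75
tcp_pos: [0.5008, -0.1059, 0.1181]
tool_rot: [-0.002, 0.713, 0.004, 0.701]
force: [-5.6, -0.3, 2.4]
finger_gap: -0.001
```

```bash
cat >> h.py <<'E'
def phi(s,hub=(.531,-.107,.110)):
    f,cx,cy,R,t=cam(s); d=s["depth"]; v,u=np.mgrid[0:480,0:640]
    P=(np.stack([(u-cx)/f*d,(v-cy)/f*d,d],-1)-t)@R
    cdir=-R.T@t-np.array(hub); cdir/=np.linalg.norm(cdir)
    dark=s["image"].max(2)<45
    Q=P-np.array(hub)-cdir*.008; r=np.hypot(Q[...,0],Q[...,2])
    m=dark&(abs(Q[...,1])<.013)&(abs(r-.06)<.012)&(P[...,2]>.03)
    n,L,st,c=cv2.connectedComponentsWithStats(m.astype(np.uint8))
    for i in range(1,n):
        if st[i,4]>=12:
            q=Q[L==i].mean(0); print("ball px",c[i].round(1),"n",st[i,4],q.round(4),"ang",round(float(np.arctan2(q[0],q[2])),3))
E
python3 -c "
from h import *
phi(tip('s8'))"
```

```text
t 8.8 tcp [ 0.5024 -0.1061  0.1183] F [-5.8   0.03  1.46] gap -0.003
[[-0.014 -0.008  1.   ]
 [ 0.003  1.     0.009]
 [-1.     0.004 -0.014]]
n 249 zlow [0.108 0.109 0.109 0.109 0.109 0.109 0.109 0.109] xmed 0.5113 y -0.123 -0.088
ball px [280.5 190.9] n 17 [-0.0055 -0.0001  0.0553] ang -0.1
ball px [290.4 191.9] n 42 [-0.0615 -0.0014 -0.0069] ang -1.682
```

Request:
play_rows(series=[[-0.001,0,0.0076,0],[-0.0015,0,0.0136,0],[-0.002,0,0.0195,0],[-0.0015,0,0.0253,0],[-0.001,0,0.031,0],[0.0005,0,0.0364,0],[0.002,0,0.0415,0],[0.0045,0,0.0463,0],[0.006,0,0.0485,0],[0.0075,0,0.0507,0]])

```text
t: 9.8
tcp_pos: [0.5499, -0.1048, 0.1095]
tool_rot: [-0.001, 0.714, 0.005, 0.7]
force: [-6.0, -0.5, 0.8]
finger_gap: -0.0
```

```bash
python3 -c "
from h import *
phi(tip('s9'))"
```

```text
t 9.85 tcp [ 0.5502 -0.1048  0.1093] F [-5.74 -0.22  1.08] gap -0.002
[[-0.02  -0.009  1.   ]
 [ 0.005  1.     0.009]
 [-1.     0.005 -0.02 ]]
n 323 zlow [0.1   0.1   0.101 0.101 0.102 0.102 0.102 0.103] xmed 0.5594 y -0.122 -0.087
ball px [287.6 184.2] n 15 [-0.0421  0.001   0.04  ] ang -0.811
```

View pics/s9.png

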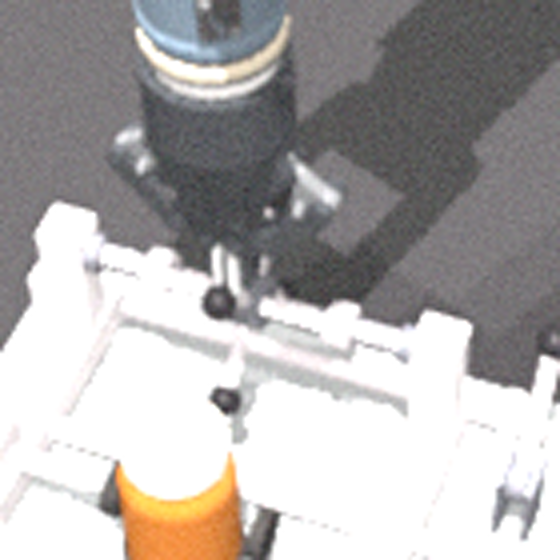

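Request:
play_rows(series=[[-0.02,0,-0.002,0],[-0.045,0,-0.004,0],[-0.06,0,-0.02,0],[-0.06,0,-0.06,0],[-0.06,-0.002,-0.09,0],[-0.06,-0.002,-0.097,0],[-0.04,-0.002,-0.097,0],[-0.015,-0.002,-0.097,0],[0.006,-0.002,-0.097,0],[0.006,-0.002,-0.097,0]])

```text
t: 10.85
tcp_pos: [0.4529, -0.1073, 0.1034]
tool_rot: [-0.001, 0.715, 0.005, 0.699]
force: [-0.8, 0.6, -0.2]
finger_gap: -0.005
```

```bash
python3 -c "
from h import *
from station import snapshot
s=snapshot('top');cv2.imwrite('pics/t3.png',cv2.resize(s['image'][205:335,240:440],None,fx=4,fy=4,interpolation=cv2.INTER_CUBIC))
s=tip('s10');phi(s)
cv2.imwrite('pics/s10b.png',cv2.resize(s['image'][220:310,195:365],None,fx=4.5,fy=4.5,interpolation=cv2.INTER_CUBIC))"
```

```text
t 10.95 tcp [ 0.4543 -0.108   0.1054] F [ 0.31 -0.41  0.83] gap 0.006
[[-0.019 -0.009  1.   ]
 [ 0.005  1.     0.009]
 [-1.     0.005 -0.019]]
n 230 zlow [0.141 0.147 0.147 0.147 0.148 0.148 0.148 0.148] xmed 0.4651 y -0.125 -0.09
ball px [287.8 184.5] n 13 [-0.0425  0.0012  0.0385] ang -0.835
```

View pics/t3.png

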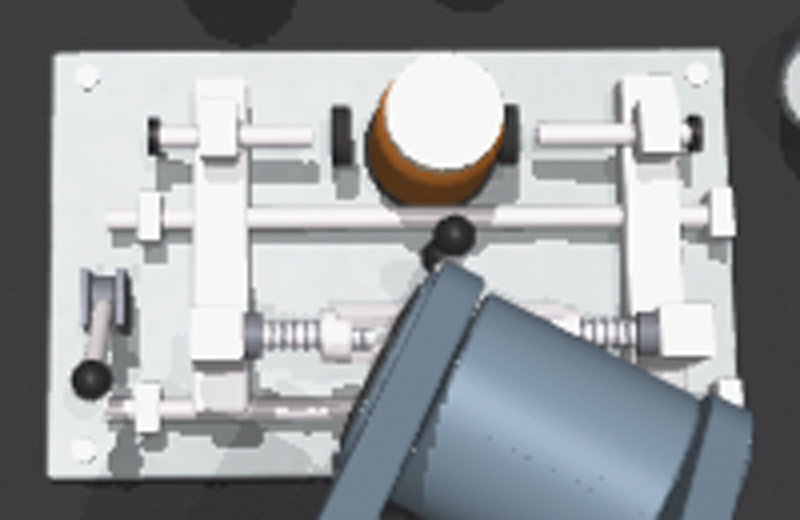

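View pics/s10b.png

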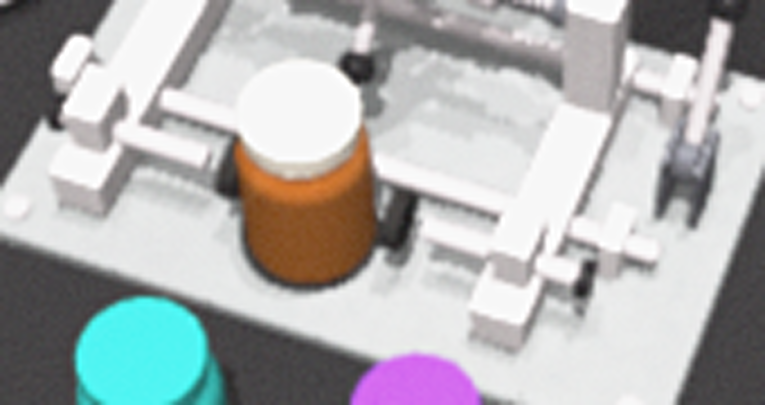

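Request:
play_rows(series=[[0.002,0.001,0.008,0],[0.001,0.001,0.013,0],[0,0.001,0.017,0],[-0.0015,0.001,0.0195,0],[-0.0035,0.001,0.022,0],[-0.007,0.001,0.027,0],[-0.0095,0.001,0.0323,0],[-0.0115,0.001,0.038,0],[-0.013,0.001,0.0438,0],[-0.014,0.001,0.0497,0],[-0.0145,0.001,0.0557,0]])

```text
t: 12.05
tcp_pos: [0.5082, -0.1059, 0.1194]
tool_rot: [-0.001, 0.716, 0.006, 0.699]
force: [-6.7, -0.3, 2.1]
finger_gap: 0.002
```

```bash
python3 -c "
from h import *
phi(tip('s11'))"
```

```text
t 12.1 tcp [ 0.5097 -0.106   0.1195] F [-4.88  1.74  1.48] gap -0.001
[[-0.022 -0.009  1.   ]
 [ 0.006  1.     0.01 ]
 [-1.     0.006 -0.022]]
n 279 zlow [0.11  0.111 0.111 0.111 0.111 0.111 0.112 0.112] xmed 0.5191 y -0.124 -0.088
ball px [290.8 189.4] n 33 [-0.0627 -0.0007  0.0008] ang -1.558
ball px [278.8 193.2] n 17 [ 0.002  -0.0007  0.0555] ang 0.037
```

Request:
play_rows(series=[[-0.0005,0,0.004,0],[-0.0005,0,0.0075,0],[-0.001,0,0.0105,0],[-0.001,0,0.0135,0],[-0.001,0,0.0165,0],[-0.001,0,0.019,0]])

```text
t: 12.7
tcp_pos: [0.5262, -0.1053, 0.1198]
tool_rot: [-0.001, 0.717, 0.006, 0.697]
force: [-6.1, -1.5, -1.1]
finger_gap: 0.0
```

```bash
python3 -c "
from h import *
state()"
```

```text
t 12.7 tcp [ 0.5262 -0.1053  0.1198] F [-6.06 -1.51 -1.07] gap 0.0
[[-0.028 -0.01   1.   ]
 [ 0.006  1.     0.01 ]
 [-1.     0.007 -0.028]]
```

Request:
play_rows(series=[[0,0,0.0025,0],[0,0,0.005,0],[0,0,0.0075,0],[0.001,0,0.01,0],[0.0017,0,0.0126,0],[0.0025,0,0.0152,0]])

```text
t: 13.3
tcp_pos: [0.5386, -0.1046, 0.1166]
tool_rot: [-0.001, 0.719, 0.007, 0.695]
force: [-6.4, -1.4, -0.0]
finger_gap: -0.003
```

```bash
python3 -c "
from h import *
phi(tip('s12'))"
```

```text
t 13.35 tcp [ 0.539  -0.1046  0.1165] F [-5.97 -1.77 -1.28] gap 0.001
[[-0.034 -0.011  0.999]
 [ 0.007  1.     0.011]
 [-0.999  0.008 -0.034]]
n 355 zlow [0.107 0.107 0.107 0.107 0.108 0.108 0.108 0.108] xmed 0.547 y -0.123 -0.087
ball px [274.2 206.3] n 16 [0.0326 0.0011 0.0462] ang 0.614
```

Request:
play_rows(series=[[0,0,0.0025,0],[0.001,0,0.005,0],[0.002,0,0.0075,0],[0.0035,0,0.01,0],[0.005,0,0.0123,0],[0.007,0,0.0144,0]])

```text
t: 13.95
tcp_pos: [0.5499, -0.104, 0.1093]
tool_rot: [-0.002, 0.721, 0.007, 0.692]
force: [-8.9, -0.7, 2.8]
finger_gap: 0.001
```

```bash
python3 -c "
from h import *
s=tip('s13');phi(s)
cv2.imwrite('pics/s13b.png',cv2.resize(s['image'][220:310,195:365],None,fx=4.5,fy=4.5,interpolation=cv2.INTER_CUBIC))"
```

```text
t 14.0 tcp [ 0.55   -0.104   0.1089] F [-7.58 -0.96  1.76] gap -0.005
[[-0.041 -0.012  0.999]
 [ 0.008  1.     0.012]
 [-0.999  0.008 -0.041]]
n 277 zlow [0.1   0.101 0.101 0.101 0.102 0.103 0.103 0.103] xmed 0.5599 y -0.121 -0.086
```

View pics/s13b.png

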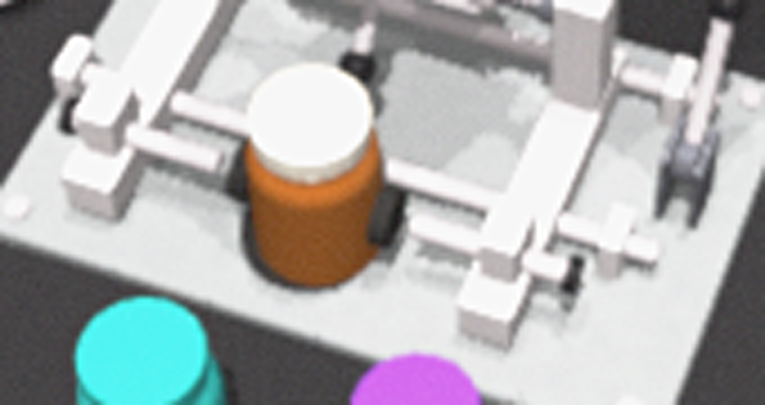

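View pics/s13.png

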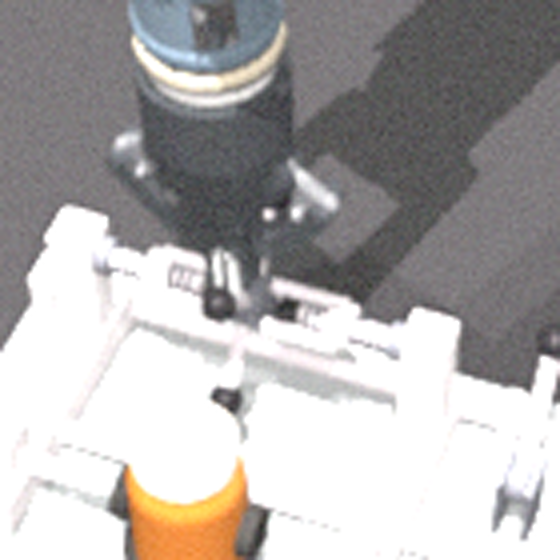

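Request:
play_rows(series=[[-0.01,0,-0.005,0],[-0.04,0,-0.008,0],[-0.058,0,-0.02,0],[-0.056,-0.001,-0.06,0],[-0.055,-0.003,-0.09,0],[-0.055,-0.003,-0.098,0],[-0.035,-0.003,-0.098,0],[-0.01,-0.003,-0.098,0],[0.012,-0.003,-0.098,0],[0.012,-0.003,-0.098,0]])

```text
t: 15.0
tcp_pos: [0.4519, -0.1079, 0.0998]
tool_rot: [-0.001, 0.722, 0.007, 0.692]
force: [-0.3, -0.3, 0.4]
finger_gap: -0.001
```

```bash
python3 -c "
from h import *
from station import snapshot
s=snapshot('top');cv2.imwrite('pics/t4.png',cv2.resize(s['image'][205:335,240:440],None,fx=4,fy=4,interpolation=cv2.INTER_CUBIC))
s=tip('s14');phi(s)"
```

```text
t 15.1 tcp [ 0.4533 -0.1086  0.1016] F [-0.29 -0.18 -0.3 ] gap 0.003
[[-0.039 -0.012  0.999]
 [ 0.007  1.     0.012]
 [-0.999  0.008 -0.039]]
n 199 zlow [0.139 0.14  0.141 0.142 0.143 0.143 0.144 0.145] xmed 0.4648 y -0.124 -0.091
```

View pics/t4.png

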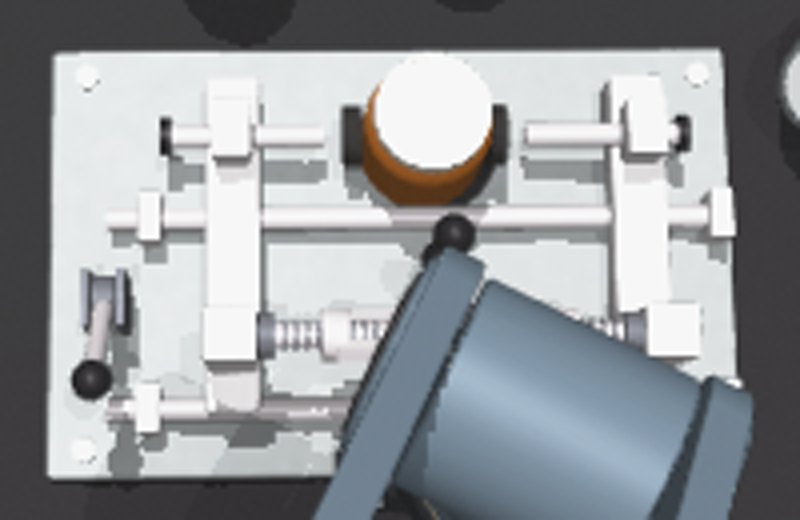

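View pics/s14.png

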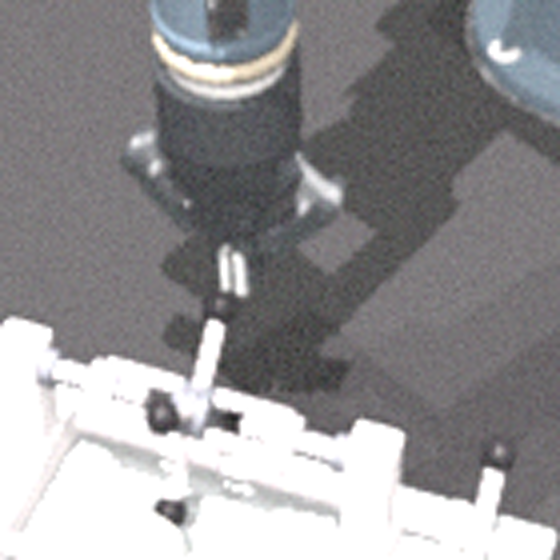

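Request:
play_rows(series=[[0,0,0.006,0],[0,0,0.0095,0],[-0.001,0,0.012,0],[-0.0025,0,0.014,0],[-0.004,0,0.016,0],[-0.0055,0,0.018,0],[-0.007,0,0.02,0]])

```text
t: 15.8
tcp_pos: [0.4671, -0.1071, 0.1068]
tool_rot: [-0.002, 0.725, 0.009, 0.688]
force: [-12.0, -3.7, -0.7]
finger_gap: -0.005
```

```bash
python3 -c "
from h import *
s=tip('s15');phi(s)"
```

```text
t 15.85 tcp [ 0.4673 -0.1071  0.107 ] F [-11.2   -2.14   0.69] gap 0.005
[[-0.052 -0.014  0.999]
 [ 0.01   1.     0.014]
 [-0.999  0.01  -0.052]]
n 150 zlow [0.145 0.148 0.151 0.152 0.155 0.155 0.156 0.156] xmed 0.4786 y -0.123 -0.089
```

View pics/s15.png

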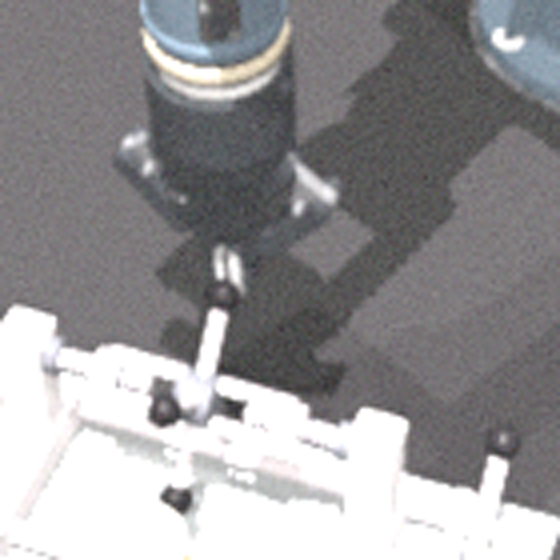

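Request:
play_rows(series=[[-0.0005,0.001,0.002,0],[-0.0015,0.001,0.004,0],[-0.0025,0.001,0.006,0],[-0.0035,0.001,0.008,0],[-0.0045,0.001,0.01,0]])

```text
t: 16.35
tcp_pos: [0.4693, -0.1049, 0.1102]
tool_rot: [-0.002, 0.731, 0.01, 0.682]
force: [-17.0, -5.7, 4.9]
finger_gap: -0.001
```

```bash
python3 -c "
from h import *
s=tip('s16');phi(s)"
```

```text
t 16.4 tcp [ 0.4695 -0.1049  0.1103] F [-15.17  -4.44   5.01] gap 0.001
[[-0.07  -0.016  0.997]
 [ 0.012  1.     0.017]
 [-0.997  0.013 -0.07 ]]
n 124 zlow [0.147 0.149 0.151 0.153 0.156 0.156 0.157 0.157] xmed 0.4811 y -0.121 -0.087
ball px [285.5 185.2] n 13 [-0.0348 -0.0008  0.0435] ang -0.674
```

Request:
play_rows(series=[[-0.0015,-0.001,0.003,0],[-0.003,-0.002,0.005,0],[-0.0045,-0.002,0.007,0],[-0.0055,-0.002,0.009,0],[-0.0065,-0.002,0.0105,0]])

```text
t: 16.9
tcp_pos: [0.4727, -0.1046, 0.115]
tool_rot: [-0.001, 0.737, 0.013, 0.676]
force: [-14.3, -1.6, 1.4]
finger_gap: 0.001
```

```bash
python3 -c "
from h import *
s=tip('s17');phi(s)"
```

```text
t 16.95 tcp [ 0.4729 -0.1047  0.1151] F [-12.56  -0.52   1.87] gap 0.003
[[-0.086 -0.018  0.996]
 [ 0.016  1.     0.019]
 [-0.996  0.018 -0.086]]
n 109 zlow [0.156 0.156 0.156 0.156 0.159 0.161 0.161 0.162] xmed 0.4846 y -0.122 -0.087
ball px [289.5 200.5] n 15 [-0.0567 -0.0022 -0.0326] ang -2.093
```

View pics/s17.png

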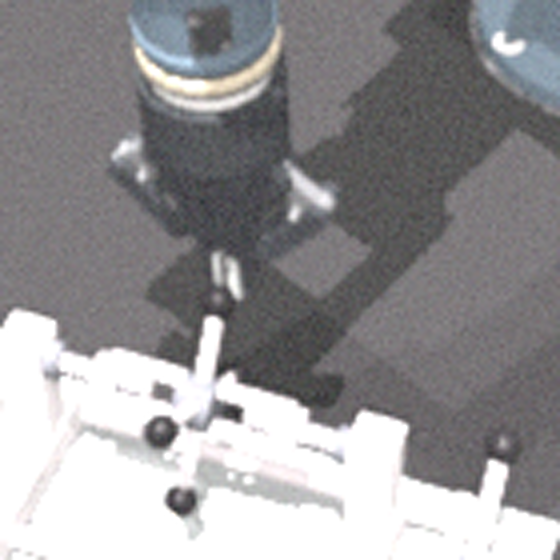

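```bash
python3 -c "
from h import *
rows([(.455,-.105,.116),(.455,-.105,.175),(.462,.065,.175),(.462,.065,.12)])"
```

```text
t 16.95 tcp [ 0.4729 -0.1047  0.1151] F [-12.56  -0.52   1.87] gap 0.003
[[-0.086 -0.018  0.996]
 [ 0.016  1.     0.019]
 [-0.996  0.018 -0.086]]
(0.455, -0.105, 0.116) [ 0.0007  0.     -0.0179]
(0.455, -0.105, 0.175) [-0.0581  0.001  -0.023 ]
(0.462, 0.065, 0.175) [-0.056   0.1709 -0.0127]
(0.462, 0.065, 0.12) [-0.0012  0.1699 -0.008 ]
```

Request:
play_rows(series=[[0,0,-0.008,0],[0,0,-0.018,0],[-0.03,0.001,-0.02,0],[-0.058,0.001,-0.023,0],[-0.058,0.04,-0.023,0],[-0.057,0.085,-0.02,0],[-0.056,0.13,-0.015,0],[-0.056,0.171,-0.013,0],[-0.028,0.17,-0.01,0],[-0.001,0.17,-0.008,0],[-0.001,0.17,-0.008,0]])

```text
t: 18.05
tcp_pos: [0.4604, 0.0659, 0.1181]
tool_rot: [-0.001, 0.738, 0.013, 0.675]
force: [-0.6, 0.4, 0.1]
finger_gap: 0.001
```

```bash
python3 -c "
from h import *
from station import snapshot
s=snapshot('top');cv2.imwrite('pics/t5.png',cv2.resize(s['image'][205:335,240:440],None,fx=4,fy=4,interpolation=cv2.INTER_CUBIC))
s=tip('s18');phi(s)
rows([(.470,.0645,.07),(.465,.0645,.07)])"
```

```text
t 18.15 tcp [0.4626 0.0651 0.1203] F [ 0.69 -0.78 -0.32] gap 0.0
[[-0.085 -0.018  0.996]
 [ 0.016  1.     0.019]
 [-0.996  0.018 -0.085]]
n 130 zlow [0.157 0.158 0.161 0.161 0.161 0.161 0.162 0.164] xmed 0.4743 y 0.05 0.083
t 18.15 tcp [0.4626 0.0651 0.1203] F [ 0.69 -0.78 -0.32] gap 0.0
[[-0.085 -0.018  0.996]
 [ 0.016  1.     0.019]
 [-0.996  0.018 -0.085]]
(0.47, 0.0645, 0.07) [ 0.0494 -0.0016  0.0116]
(0.465, 0.0645, 0.07) [ 0.0499 -0.0015  0.0067]
```

View pics/t5.png

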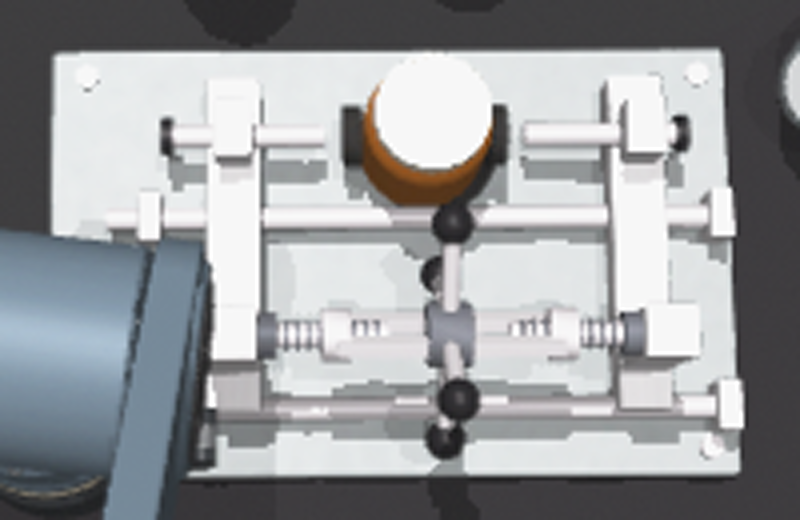

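View pics/s18.png

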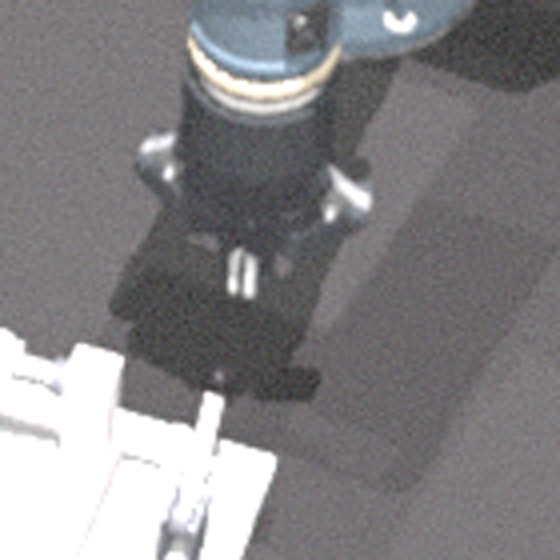

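```bash
python3 -c "
from h import *
from station import snapshot
s=np.load('top0.npz'); f,cx,cy,R,t=cam(s); o=-R.T@t
print(o)
d=np.load('top0.npz')
# rays vs circle: minimise over phi reproj
for px in ((454,222),(460,400),(446,440),(433,274)):
    u,v=px[0]/4+239.6,px[1]/4+204.6
    a=np.linspace(-np.pi,np.pi,1441); e=[np.hypot(*(proj(s,(.531+.06*np.sin(k),-.1065,.11+.06*np.cos(k)))-[u,v])) for k in a]
    i=np.argsort(e)[:3]; print(px,a[i].round(3),np.array(e)[i].round(2))
"
```

```text
[ 0.42891073 -0.02201377  1.14056984]
(454, 222) [0.947 0.951 0.942] [0.1  0.11 0.13]
(460, 400) [-0.641 -0.637 -0.646] [0.33 0.34 0.37]
(446, 440) [-2.151 -2.147 -2.155] [0.24 0.24 0.26]
(433, 274) [2.531 2.526 2.535] [1.99 1.99 1.99]
```

Request:
play_rows(series=[[0.02,-0.001,0.004,0],[0.04,-0.001,0.006,0],[0.05,-0.001,0.007,0],[0.05,-0.001,0.007,0],[0.05,-0.001,0.007,0]])

```text
t: 18.65
tcp_pos: [0.4662, 0.0648, 0.0707]
tool_rot: [-0.0, 0.736, 0.012, 0.677]
force: [0.7, 0.8, 0.4]
finger_gap: -0.004
```

```bash
python3 -c "
from h import *
s=tip('s19')
rows([(.52,.064,.075),(.55,.064,.078),(.572,.0635,.075),(.58,.0635,.073)])"
```

```text
t 18.7 tcp [0.4663 0.0648 0.0708] F [ 0.37 -0.1   0.01] gap 0.002
[[-0.083 -0.017  0.996]
 [ 0.016  1.     0.019]
 [-0.996  0.018 -0.083]]
n 114 zlow [0.11  0.112 0.113 0.113 0.114 0.114 0.114 0.115] xmed 0.4788 y 0.049 0.083
t 18.7 tcp [0.4663 0.0648 0.0708] F [ 0.37 -0.1   0.01] gap 0.002
[[-0.083 -0.017  0.996]
 [ 0.016  1.     0.019]
 [-0.996  0.018 -0.083]]
(0.52, 0.064, 0.075) [-0.0086 -0.0017  0.0531]
(0.55, 0.064, 0.078) [-0.0141 -0.0021  0.0828]
(0.572, 0.0635, 0.075) [-0.0129 -0.0031  0.1049]
(0.58, 0.0635, 0.073) [-0.0116 -0.0032  0.1131]
```

View pics/s19.png

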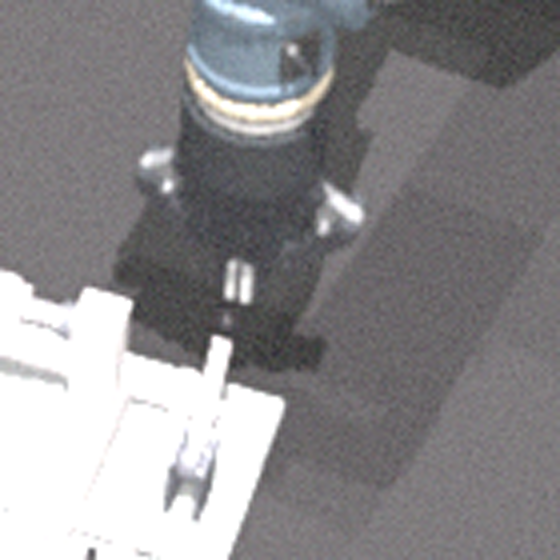

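Request:
play_rows(series=[[-0.001,0,0.008,0],[-0.002,0,0.016,0],[-0.004,-0.001,0.025,0],[-0.006,-0.001,0.034,0],[-0.008,-0.001,0.044,0],[-0.009,-0.002,0.053,0],[-0.011,-0.002,0.063,0],[-0.0125,-0.002,0.073,0],[-0.014,-0.002,0.083,0],[-0.0135,-0.003,0.091,0],[-0.013,-0.003,0.099,0],[-0.013,-0.003,0.105,0]])

```text
t: 19.9
tcp_pos: [0.5722, 0.0634, 0.0746]
tool_rot: [-0.001, 0.736, 0.012, 0.677]
force: [-3.9, -0.0, -0.5]
finger_gap: 0.004
```

```bash
python3 -c "
from h import *
s=tip('s20')"
```

```text
t 19.95 tcp [0.5736 0.0634 0.0746] F [-2.06 -0.43 -0.97] gap 0.004
[[-0.082 -0.017  0.996]
 [ 0.016  1.     0.019]
 [-0.996  0.017 -0.082]]
n 128 zlow [0.065 0.066 0.068 0.077 0.078 0.078 0.082 0.089] xmed 0.5854 y 0.048 0.081
```

View pics/s20.png

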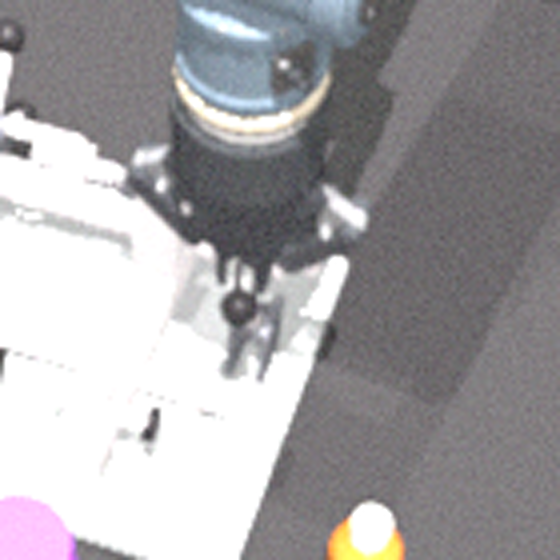

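Request:
play_rows(series=[[0.0005,0,0.003,0],[0.001,0,0.006,0],[0.001,0,0.008,0]])

```text
t: 20.25
tcp_pos: [0.5759, 0.0638, 0.073]
tool_rot: [-0.001, 0.74, 0.013, 0.673]
force: [-14.1, -1.5, 7.7]
finger_gap: -0.004
```

```bash
python3 -c "
from h import *
state()"
```

```text
t 20.25 tcp [0.5759 0.0638 0.073 ] F [-14.09  -1.47   7.67] gap -0.004
[[-0.094 -0.018  0.995]
 [ 0.016  1.     0.02 ]
 [-0.995  0.018 -0.094]]
```

The force rose to 14 N and the finger stopped advancing, so the lever is at its end stop. Backing away.

Request:
play_rows(series=[[0,0,-0.008,0],[0,0,-0.03,0],[-0.03,0,-0.04,0],[-0.075,0,-0.045,0],[-0.12,0,-0.05,0],[-0.16,0,-0.08,0],[-0.18,0.04,-0.12,0],[-0.2,0.09,-0.16,0],[-0.2,0.13,-0.19,0],[-0.2,0.18,-0.2,0],[-0.2,0.2,-0.2,0],[-0.2,0.2,-0.2,0]])

```text
t: 21.45
tcp_pos: [0.3922, 0.2615, 0.2962]
tool_rot: [-0.001, 0.737, 0.017, 0.675]
force: [0.9, -0.9, 0.2]
finger_gap: -0.0
```

```bash
python3 -c "
from h import *
from station import snapshot
state()
b=snapshot('top');cv2.imwrite('pics/t6.png',cv2.resize(b['image'][135:335,200:500],None,fx=2.6,fy=2.6,interpolation=cv2.INTER_CUBIC))
a=snapshot('scene');cv2.imwrite('pics/s21.png',cv2.resize(a['image'][170:330,185:385],None,fx=4,fy=3.7,interpolation=cv2.INTER_CUBIC))
for l in (1.0,1.1,1.2):
  X=(.5755-.02+.085*np.sin(l-.6),.0650,.05+.085*np.cos(l-.6)); print(l,((proj(b,X)-[200,135])*2.6).round(1),((proj(a,X)-[185,170])*[4,3.7]).round(1))
"
```

```text
t 21.45 tcp [0.3922 0.2615 0.2962] F [ 0.87 -0.86  0.21] gap -0.0
[[-0.088 -0.024  0.996]
 [ 0.02   0.999  0.026]
 [-0.996  0.022 -0.087]]
1.0 [164.5 315.5] [639.1 281.9]
1.1 [165.1 306.1] [634.  295.8]
1.2 [165.8 297.5] [629. 310.]
```

View pics/t6.png

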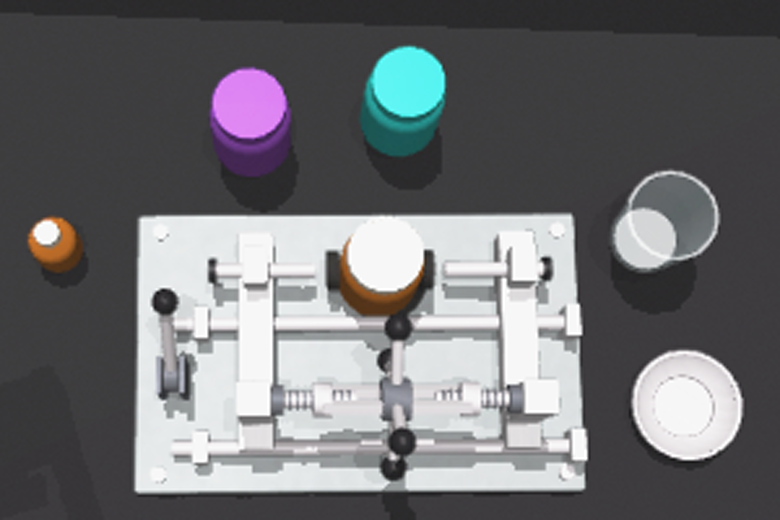

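View pics/s21.png

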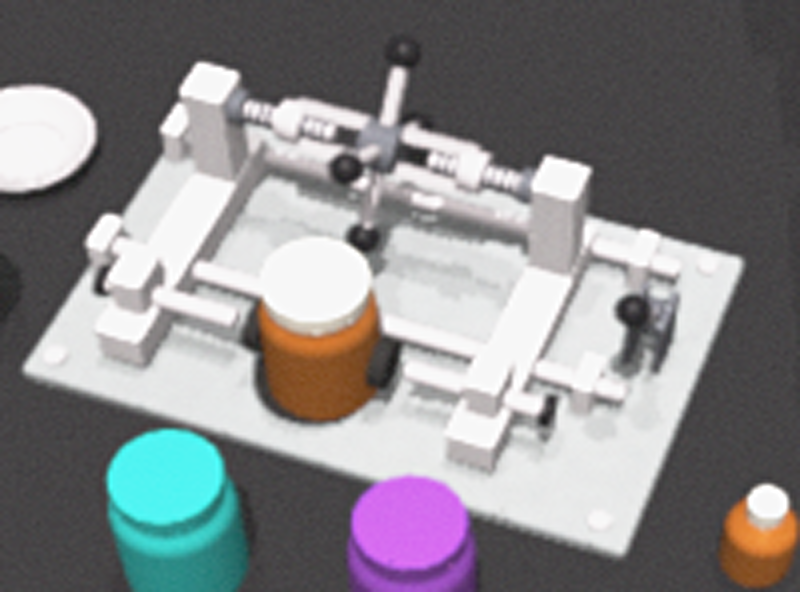

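The lever ball is at top crop (164,301) and scene crop (632,311), against (166,297) and (629,310) predicted for 1.2 rad. Both pads bear on the jar, and the other items stand where they were. Handing in.

```bash
python3 -c "
from station import manip
print(manip.sign_off())"
```

```text
the job is handed in; nothing more can be done
None
```

I wound the turnbuckle by about 3.4 rad in four strokes on successive arms, until the jar was held between both pads. I then threw the cam lever to its end stop, backed the robot clear and handed the job in at about 21.5 s; sign-off reported no verdict.

- **Turning effort:** it felt like 0.3–0.35 N m while running free and about 0.6–0.67 N m at the end. An estimate from the angle turned since both pads touched gave only about 0.53 N m. Both are within 0.5 to 0.75. The highest force read at an arm was about 18.6 N, and after letting go it eased back slightly.
- **Cam lever:** the force rose to 14 N at the stop. After release the scene view puts the lever at about 1.2 rad and the top view at about 1.16 rad, which agrees within the calibration.
- **Surroundings:** the last pictures show both pads on the jar and the beaker, vial, dish and other jars where they stood.
- **What disagreed:**
  - The finger tips are really about 39 mm above the reported TCP. A first pass missed the ball, and I corrected for this by camera.
  - The tool also tilted about 5 degrees as the pushes loaded the arm, and I allowed for that too.

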